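# Let the sample carousel back to the green station

## Task

The spring-loaded sample carousel has been wound on too far and must come back to the green-topped post. First stand the red-capped amber bottle, which is in the way of the carousel's red arm, upright in the blue tray beside the bottle already there. Then lift the pawl by its orange tab and hold it clear while the spring turns the drum back, dropping it in time to catch the drum with the red arm at the green post; let go, and do not disturb the other things on the bench or let the red arm run into the bottle.

Things in the scene. Friction and masses are not known exactly. Their poses are not given: they have to be found in the camera images.
- carousel: Fixed sample carousel, grey base 250 mm across. Origin: centre of underside, on the vertical drum axis; its x axis is the zero of all carousel angles, counter-clockwise from above. On the base turns a drum: steel wheel of radius 115 mm with 15 teeth on its upper face (radius 85 to 115, tops 81 mm high) and white hub of radius 80, 136 high, with yellow-capped tubes to 170. Pawl along 235 degrees.
- drum (a joint): Drum angle, growing counter-clockwise from above ('back'). Red arm direction = 36 degrees + this, in carousel angles. With the pawl clear its spring turns it back at about 0.17 rad/s (stop at 2.7). The pawl catches it only at multiples of 0.419 rad (24 degrees); dropped between two, at the next larger one. In the first 2.5 s of a run it creeps to its first catch, 0 or 0.419.
- red_arm_tip (a point): End of the drum's red arm, 200 mm from the drum axis, 97 mm above the bench; the arm is a bar 16 mm wide from 90 to 104 mm high (round end 28 mm across, top at 112 mm) that sweeps round with the drum.
- pawl (a joint): Pawl hinge angle in rad: 0 fully down between two teeth, growing as it is lifted (limit 0.6); it falls back by its own weight. It clears the teeth above about 0.1; lift it to 0.2 or more to be safe.
- pawl_tab (a point): Grip centre of the pawl's upright orange tab, 65 mm from the hinge towards the drum axis (150 mm from it), 140 mm high when down. Tab: 26 mm long radially, 14 mm thick tangentially (pinch these faces), from 110 to 158 mm high, on a bar 14 mm wide. Site x: from hinge to drum axis; y: across the thickness, along the hinge; z: up when down. Raising it 18 mm turns the pawl about 0.27 rad.
- pawl_nose (a point): Bottom of the steel pawl nose that drops between the teeth, 115 mm from the hinge, 100 mm from the drum axis, 71 mm high when down; 10 mm wide.
- post_green: Green-topped station post, fixed to the bench, 32 mm across, 110 mm tall, 230 mm from the drum axis. Origin: centre of its foot. It stands at 108, 132 or 156 degrees in the carousel's angles, each of which is an arm direction where the pawl can catch the drum.
- post_white: White-topped station post, as the green one; at another of the three places. Not the target.
- post_blue: Blue-topped station post, as the green one; at another of the three places. Not the target.
- bottle: Loose amber glass bottle with red cap, 60 mm in diameter, 155 mm tall, 0.2 to 0.42 kg, standing in the sweep of the red arm. Origin: centre of its underside, z up. Cap 36 mm in diameter from 125 to 155 mm high; body 60 mm wide up to 92 mm, neck 30 mm.
- tray: Fixed blue tray 160 (its x) by 220 (its y) by 30 mm tall, 5 mm walls and floor. Origin: centre of its underside. The half towards its -y is empty, best place for the bottle 50 mm along -y.
- tray_bottle: Loose amber bottle with white cap, same size, already standing in the +y half of the tray; not to be disturbed. Origin: centre of its underside.
- wash_bottle: Loose white wash bottle with blue spout, 60 mm in diameter, 200 mm tall, standing near the pawl; not to be disturbed. Origin: centre of its underside.
- tip_box: Loose pipette-tip box with green lid, 82 x 112 x 55 mm, right of the carousel; not to be disturbed. Origin: centre of its underside.
- beaker: Loose glass beaker, 70 mm across, 80 mm tall, between the pawl and the posts; not to be disturbed. Origin: centre of its underside.
- tube_rack: Loose black tube rack with capped tubes, 190 x 45 x 98 mm; not to be disturbed. Origin: centre of its underside.
- pump_bottle: Loose clear pump bottle, 64 mm in diameter, 195 mm tall, beyond the tray; not to be disturbed. Origin: centre of its underside.
Mind the look-alikes: they are no part of the job. What is shaped like the bottle but purple is not meant. What is shaped like the post_green but purple is not meant.

How it is judged:
On the way, in this order (a step that is already met when the one before it is completed fails the run):
1. the red-capped bottle stands upright in the tray, let go (x of bottle in the frame of tray between -0.06 and 0.06 m and y of bottle in the frame of tray between -0.09 and 0.09 m and z of bottle in the frame of tray below 0.012 m and angle between bottle's own z axis and vertical below 0.12 rad and linear speed of bottle below 0.03 m/s and contact force between the fingers and bottle below 0.2 N), for 0.2 s.
2. the pawl is lifted clear of the teeth (value of joint pawl above 0.14 rad), for 0.2 s.
At the end, for the whole second after the job is handed in: Red-capped bottle upright (within 7 degrees), at rest inside the blue tray; pawl fully down between teeth (below 0.04 rad); drum still (below 0.03 rad/s) with the red arm's tip within 50 mm of the green post's axis, horizontally (about 30 mm when caught there) (x of bottle in the frame of tray between -0.06 and 0.06 m and y of bottle in the frame of tray between -0.09 and 0.09 m and z of bottle in the frame of tray below 0.012 m and angle between bottle's own z axis and vertical below 0.12 rad and linear speed of bottle below 0.03 m/s and horizontal distance between red_arm_tip and post_green below 0.05 m and value of joint pawl below 0.04 rad and velocity of joint drum between -0.03 and 0.03 rad/s); the robot touches nothing.
It fails at once if the red arm or drum runs into the red-capped bottle (contact force between drum and bottle above 1 N).
It fails at once if the red-capped bottle is tipped over (more than 40 degrees) (angle between bottle's own z axis and vertical above 0.7 rad).
It fails at once if another bottle, the tip box, the beaker or the tube rack is pushed more than 30 mm or tipped (distance of any of wash_bottle, tip_box, beaker, tube_rack, pump_bottle, tray_bottle from where it was at the start of the episode above 0.03 m or angle between any of wash_bottle, tip_box, beaker, tube_rack, pump_bottle, tray_bottle's own z axis and vertical above 0.35 rad).
It also fails if it takes over 72 s, if anything falls off the work surface, if the arm or the gripper's body presses on something with over 40 N, if the wrist force passes 120 N, or if a joint passes its speed limit or range.

## Robot

A 6-joint arm with a two-finger parallel gripper is mounted at the origin on the work surface. World frame = base frame: x ahead of the robot, y to its left, z up, the work surface at z = 0. Lengths are in m, angles in rad, forces in N, time in s.
With the tool pointing down it reaches from about 0.3 to 0.875 m from the base axis. Payload 4.2 kg.
Tool frame: the origin (TCP) lies on the centre line of the jaws, within the pads' length; the fingertips stand 19 mm ahead of it and the grasp point (between the pads) is the TCP; z points along the fingers, y is the line along which they close (so a half turn about z gives the same grasp; the last joint's range is limited). The gripper opens to 85 mm and grips with 20 to 120 N. Pads are 22 mm wide; open, the fingers measure 114 mm over their backs; the gripper's body (76 mm by 85 mm) begins 54 mm behind the grasp point. The pads swing forward as they close: fully open they stand 13 mm farther back than shut.
Start: joints at [1.153, 0.32, 1.565, -0, 1.257, -0.02], TCP at [0.223, 0.53, 0.25] pointing down, gripper open.
Joint ranges: [-3.11, 3.11], [-0.84, 2.01], [0.21, 2.61], [-1.34, 4.49], [0.05, 2.63], [-2.56, 2.56]. Speed limits (rad/s): [2.57, 2.57, 3.14, 3.14, 3.14, 3.14].

## Interface

Orientations are given as a unit quaternion [x, y, z, w].
In Python, from plant import manip, eyes gives the robot as it stands.
- The arm moves only by the tool send_rows, never from a script. Its argument "moves" is a list of rows, each an object of numbers: "tx", "ty", "tz": the shift along the tool's x, y, z in cm; "wx", "wy", "wz": the turn, a rotation vector about the tool's x, y, z in degrees; "claw": the gripper's target within -1 to 1 (fully open at 1, half-way at 0, shut at -1). In form: [{"tx": .., "ty": .., "tz": .., "wx": .., "wy": .., "wz": .., "claw": ..}, ...]. A call has 1 to 12 rows; each row shifts and turns the commanded pose from where the row before left it, along the tool's axes as they then stand; what a row does not reach is not made up. A row lasts 1/8 s, in which the tool goes at most 62.5 mm and 10.7 degrees, less where a joint would pass 70% of its speed; a pose out of reach is approached as far as the arm can. A call with a gripper value outside its range is refused whole. The fingers move at their own pace and stop on an object; "grip_force" is the grip in N (left out, the last holds). Time passes only in rows, so rows that do not move let the fingers close. It gives the time, the measured TCP pose, the force, the opening and the grip force at its end, in the units of the state.
- manip.read_state(): the state, without advancing time (a new reading comes with each control period).
- eyes.snapshot(name): name is "scene" or "top"; returns the picture (400x640x3 uint8, red, green, blue); there is no depth.
- eyes.camera_model(name): a dict with "intrinsics" (3x3 intrinsics, pixels), "pose" (4x4, takes a point from camera to world coordinates). Camera axes: x right, y down, z forward; pixel columns grow to the right and rows downward; lengths in m; the calibration is good to about 2 mm. A picture is of the moment at which its call begins. camera_model takes no time and is no camera call.
- manip.hand_in(): hands the job in; it is judged then, once.
The state is a dict: "time": time; "q": joint angles; "joint_vel": joint speeds; "effort": joint torques, N m; "ee_pos": TCP position; "orientation": TCP orientation; "contact_force": force on the tool from outside, world axes, zero at the start; "torque": the same for the moment, N m; "opening": opening from 0.0 (shut) to 1.0 (fully open); "gripper_force": force on a finger pad.
Only numpy, scipy, OpenCV 4.12 (cv2) and the standard library are available. Lean on these libraries where they do the work, as an engineer would, in place of code of your own. Each camera call takes 0.05 s, during which the arm holds its last target. There are 200 camera calls.

## Working session

There is one attempt and no reset: what is moved stays moved. The work goes in short steps, Python scripts to look and compute and a tool call to move; the robot and the scene stay as the last step left them, time stands still between calls to the robot, and variables do not carry over. Pictures are saved under pics/ and viewed, at most 10 in all, crops included, and the job is handed in when it is done.

Besides the shell and the picture viewer there is one more tool, called after ">>>" in YAML: its name, and indented under it one key for each argument. send_rows: Moves the arm, as the interface text tells. Its arguments: {"type":"object","properties":{"moves":{"type":"array","items":{"type":"object","properties":{"tx":{"type":"number"},"ty":{"type":"number"},"tz":{"type":"number"},"wx":{"type":"number"},"wy":{"type":"number"},"wz":{"type":"number"},"claw":{"type":"number"}}}},"grip_force":{"type":"number"}},"required":["moves"]}

```bash
mkdir -p pics
python3 - <<'E'
from plant import manip, eyes
import cv2,numpy as np
for n in("scene","top"):
    im=eyes.snapshot(n); cv2.imwrite(f"pics/{n}0.png",im[:,:,::-1]); c=eyes.camera_model(n); print(n,np.round(c["intrinsics"],1).tolist(),np.round(c["pose"],3).tolist())
s=manip.read_state(); print(s)
E
```

```text
scene [[389.2, 0.0, 323.4], [0.0, 389.2, 203.4], [0.0, 0.0, 1.0]] [[-0.933, -0.227, 0.279, 0.233], [-0.36, 0.569, -0.74, 0.904], [0.009, -0.791, -0.612, 0.91], [0.0, 0.0, 0.0, 1.0]]
top [[486.6, 0.0, 319.1], [0.0, 486.6, 210.1], [0.0, 0.0, 1.0]] [[-0.015, -0.992, 0.129, 0.442], [-1.0, 0.017, 0.01, -0.031], [-0.013, -0.129, -0.992, 1.426], [0.0, 0.0, 0.0, 1.0]]
{'time': 0.1, 'q': array([ 1.15301470e+00,  3.20220907e-01,  1.56554303e+00, -1.93576604e-05,
        1.25741516e+00, -1.99958043e-02]), 'joint_vel': array([-9.78125760e-05, -2.80259298e-03, -8.46917280e-04,  4.07745186e-04,
        2.29175382e-04, -1.16934132e-03]), 'effort': array([ 1.31467106e-03, -4.16407120e+01, -2.34704089e+01,  1.57188679e-04,
        4.96192122e-03,  1.54638798e-05]), 'ee_pos': array([0.22258396, 0.52974202, 0.24957581]), 'orientation': array([ 1.97581194e-01,  9.80286204e-01, -7.76295597e-04, -1.63259096e-04]), 'contact_force': array([-0.36820279, -0.03233318, -0.79760937]), 'torque': array([-0.0025111 ,  0.02383513, -0.02483911]), 'gripper_force': 0.0, 'opening': 0.9955181940135539}
```

View pics/scene0.png

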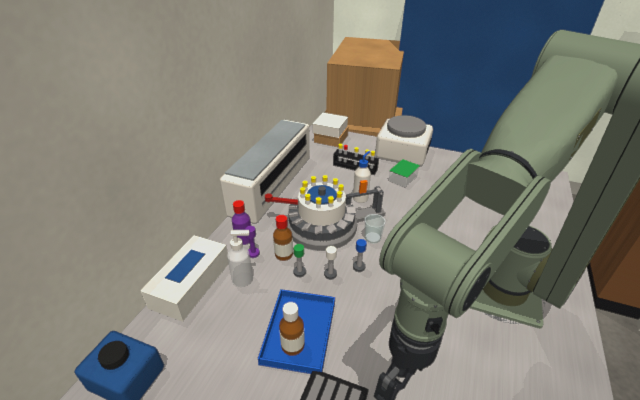

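View pics/top0.png

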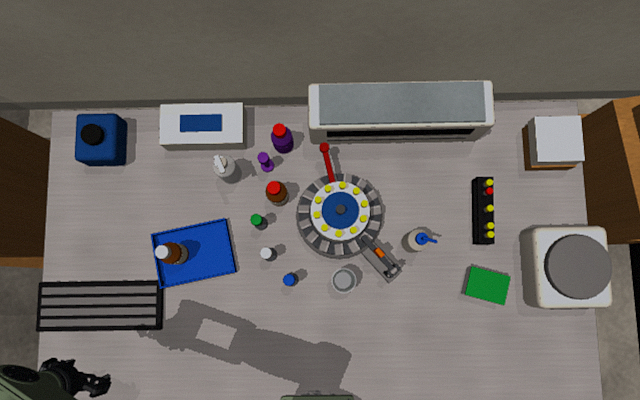

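The scene holds two red-capped bottles in the top view: amber at (277,190) and purple at (283,135). The amber one fits. There are two post look-alikes: green-topped at (258,220) fits, purple at (265,160) does not. The white post is at (267,253), blue at (290,280), the orange tab at (380,253), and the empty half of the tray is around (215,250). In the scene view the amber bottle is at (283,237), the tray at (298,330) and the carousel at (322,205).

```bash
cat > h.py <<'E'
from plant import manip, eyes
import cv2,numpy as np
CAM={n:eyes.camera_model(n) for n in("scene","top")}
def ray(n,uv):
    K,T=np.array(CAM[n]["intrinsics"]),np.array(CAM[n]["pose"]); d=T[:3,:3]@np.linalg.solve(K,[*uv,1]); return T[:3,3],d/np.linalg.norm(d)
def plane(n,uv,z):
    o,d=ray(n,uv); return o+d*(z-o[2])/d[2]
def tri(a,b):
    (o,d),(p,e)=ray("scene",a),ray("top",b); s=np.linalg.lstsq(np.c_[d,-e],p-o,rcond=None)[0]
    x,y=o+s[0]*d,p+s[1]*e; return (x+y)/2,np.linalg.norm(x-y)
HS={"red":(0,8),"orange":(9,16),"green":(50,75),"blue":(105,120)}
def blob(im,col,seed,r=14,s=140,v=60):
    h=cv2.cvtColor(im,cv2.COLOR_RGB2HSV); lo,hi=HS[col]
    m=cv2.inRange(h,(lo,s,v),(hi,255,255))
    if col=="red": m|=cv2.inRange(h,(172,s,v),(180,255,255))
    w=np.zeros_like(m); cv2.circle(w,seed,r,255,-1); m&=w
    n,l,st,c=cv2.connectedComponentsWithStats(m); 
    if n<2: return None
    k=1+np.argmax(st[1:,4]); return c[k],st[k]
E
python3 - <<'E'
from h import *
S=cv2.imread("pics/scene0.png")[:,:,::-1].copy();T=cv2.imread("pics/top0.png")[:,:,::-1].copy()
for nm,c,a,b,r,rt in[("cap","red",(281,222),(274,187),10,12),("armtip","red",(268,198),(324,147),6,6),("green","green",(299,248),(257,219),8,8),("blue","blue",(361,244),(290,279),8,8),("tab","orange",(377,196),(380,253),12,12),]:
    x,y=blob(S,c,a,r),blob(T,c,b,rt)
    print(nm,x,y)
    if x and y: print("   ",tri(x[0],y[0]))
h=cv2.cvtColor(T,cv2.COLOR_RGB2HSV); m=cv2.inRange(h,(105,150,60),(120,255,255)); m[:,:140]=0;m[:,240:]=0;m[:210]=0;m[295:]=0
q=cv2.boxPoints(cv2.minAreaRect(cv2.findNonZero(m)));print(q)
for p in q: print(plane("top",p,.03).round(3))
# white posts
# yellow caps
m=cv2.inRange(h,(22,140,120),(35,255,255)); n,l,st,c=cv2.connectedComponentsWithStats(m)
P=np.array([plane("top",c[i],.168)[:2] for i in range(1,n) if st[i,4]>12 and 300<c[i][0]<385 and 170<c[i][1]<245]);print(len(P))
A=np.c_[2*P,np.ones(len(P))];s=np.linalg.lstsq(A,(P**2).sum(1),rcond=None)[0];print("axis",s[:2],np.sqrt(s[2]+s[:2]@s[:2]))
a=cv2.resize(S[170:380,200:400],None,fx=3,fy=2.8,interpolation=2)
b=cv2.resize(T[110:300,140:420],None,fx=2.85,fy=3,interpolation=2)
cv2.imwrite("pics/cropT.png",b[:,:,::-1]);cv2.imwrite("pics/cropS.png",a[:,:,::-1])
E
```

```text
cap (array([281.06944444, 221.53472222]), array([276, 215,  11,  14, 144], dtype=int32)) (array([273.28187919, 187.27516779]), array([267, 181,  14,  14, 149], dtype=int32))
    (array([0.67289192, 0.10492038, 0.13852171]), np.float64(0.0012157133885714664))
armtip (array([268.87096774, 197.58064516]), array([265, 194,  10,   8,  62], dtype=int32)) (array([324.01176471, 147.15294118]), array([320, 142,   9,  12,  85], dtype=int32))
    (array([ 0.79021359, -0.03353626,  0.10076623]), np.float64(0.0025352820790370298))
green (array([298.35714286, 249.68367347]), array([294, 244,  10,  13,  98], dtype=int32)) (array([255.78125, 219.125  ]), array([251, 214,  11,  11,  96], dtype=int32))
    (array([0.59266887, 0.1580071 , 0.09656171]), np.float64(0.00048431990668386865))
blue (array([360.73737374, 245.13131313]), array([357, 239,   9,  13,  99], dtype=int32)) (array([288.6146789, 279.5412844]), array([283, 274,  12,  12, 109], dtype=int32))
    (array([0.42689122, 0.06902866, 0.09430937]), np.float64(0.0001466446261230249))
tab None (array([379.01694915, 252.08474576]), array([374, 248,  11,   9,  59], dtype=int32))
[[147.39362 234.32033]
 [225.6539  217.39917]
 [237.34964 271.49194]
 [159.08936 288.41312]]
[0.562 0.481 0.03 ]
[0.607 0.255 0.03 ]
[0.451 0.22  0.03 ]
[0.407 0.443 0.03 ]
10
axis [ 0.60871932 -0.07233689] 0.0639453848485513
```

View pics/cropT.png

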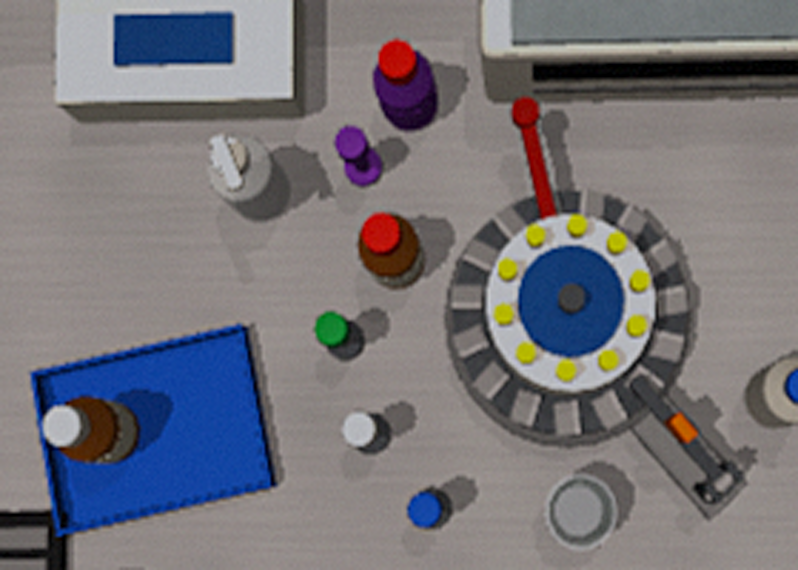

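View pics/cropS.png

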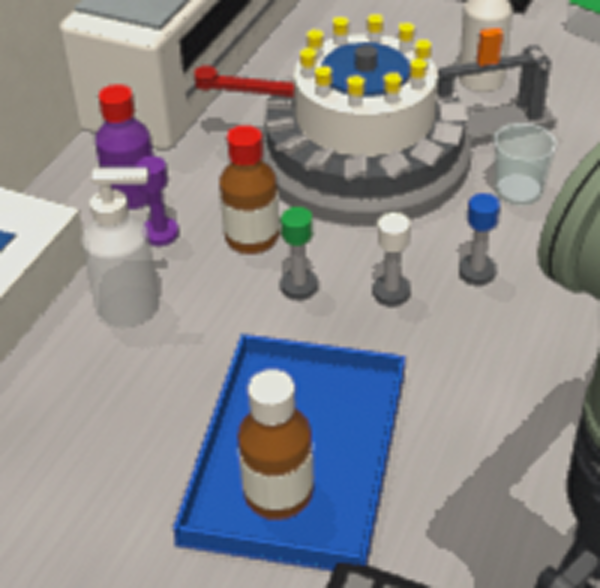

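The crops show the amber body with red cap at top (273,187), next to the green-topped post at (256,219). Both are the ones meant, and the purple ones are separate. Heights and radii agree with the text (cap z 0.139, post radius 0.231, blue–green 48°), so the post order is green 108°, white 132°, blue 156°.

Run:
```python
from h import *
S=cv2.imread("pics/scene0.png")[:,:,::-1].copy();T=cv2.imread("pics/top0.png")[:,:,::-1].copy()
HS["orange"]=(5,18)
x=blob(S,"orange",(363,185),12,s=170,v=130);x1=blob(S,"orange",(363,185),6,s=150,v=120)
print(x,x1); b=(379.0,252.1)
if x: print("tab",tri(x[0],b))
for z in(.15,.158):print("tab plane",plane("top",b,z).round(4))
print("cap top plane",plane("top",(273,187),.155).round(4),plane("top",(281,192),.09).round(4))
# wash: crop pixel base/body centre; top tip; tray bottle cap
print("wash body ~",plane("top",(416,240),.1).round(3),plane("top",(426,239),.19).round(3), "scene spout",tri((363,163),(426,238)))
h=cv2.cvtColor(T,cv2.COLOR_RGB2HSV); m=cv2.inRange(h,(0,0,150),(180,60,255)); 
for nm,(u,v),r,z in[("traycap",(163,252),10,.155),("white",(266,253),9,.11)]:
    w=np.zeros_like(m);cv2.circle(w,(u,v),r,255,-1);n,l,st,c=cv2.connectedComponentsWithStats(m&w);k=1+np.argmax(st[1:,4]);print(nm,c[k],st[k],plane("top",c[k],z).round(3))
```

```text
(array([362.76190476, 186.07142857]), array([359, 180,   8,  13,  84], dtype=int32)) (array([362.85135135, 185.21621622]), array([359, 180,   8,  12,  74], dtype=int32))
tab (array([ 0.49546558, -0.17353295,  0.13471988]), np.float64(0.00011406992315285609))
tab plane [ 0.4948 -0.1719  0.15  ]
tab plane [ 0.4945 -0.171   0.158 ]
cap top plane [0.6713 0.1041 0.155 ] [0.6685 0.0888 0.09  ]
wash body ~ [ 0.528 -0.279  0.1  ] [ 0.524 -0.287  0.19 ] scene spout (array([ 0.5307422 , -0.29570703,  0.1494055 ]), np.float64(0.0022540736020674845))
traycap [161.04511278 251.44360902] [155 245  13  14 133] [0.505 0.398 0.155]
white [265.12 252.57] [260 247  11  12 100] [0.5   0.131 0.11 ]
```

>>> send_rows:
  moves:
    - {"tz": -4}
    - {"tz": -1}
    - {}
    - {}
    - {}
    - {}
    - {}
    - {}
    - {}
    - {}
    - {}
    - {}

```text
invalid input
```

>>> send_rows:
  moves:
    - {"tx": 0,"ty": 0,"tz": -5,"wx": 0,"wy": 0,"wz": 0,"claw": 1}
    - {"tx": -5.26,"ty": -1.98,"tz": 0,"wx": 0,"wy": 0,"wz": 0,"claw": 1}
    - {"tx": -5.26,"ty": -1.98,"tz": 0,"wx": 0,"wy": 0,"wz": 0,"claw": 1}
    - {"tx": -5.26,"ty": -1.98,"tz": 0,"wx": 0,"wy": 0,"wz": 0,"claw": 1}
    - {"tx": -5.26,"ty": -1.98,"tz": 0,"wx": 0,"wy": 0,"wz": 0,"claw": 1}
    - {"tx": -5.26,"ty": -1.98,"tz": 0,"wx": 0,"wy": 0,"wz": 0,"claw": 1}
    - {"tx": -5.26,"ty": -1.98,"tz": 0,"wx": 0,"wy": 0,"wz": 0,"claw": 1}
    - {"tx": -5.26,"ty": -1.98,"tz": 0,"wx": 0,"wy": 0,"wz": 0,"claw": 1}
    - {"tx": -5.26,"ty": -1.98,"tz": 0,"wx": 0,"wy": 0,"wz": 0,"claw": 1}
    - {"tx": -5.26,"ty": -1.98,"tz": 0,"wx": 0,"wy": 0,"wz": 0,"claw": 1}
    - {"tx": -5.26,"ty": -1.98,"tz": 0,"wx": 0,"wy": 0,"wz": 0,"claw": 1}
    - {"tx": -5.26,"ty": -1.98,"tz": 0,"wx": 0,"wy": 0,"wz": 0,"claw": 1}
  grip_force: 40

```text
time: 1.6
ee_pos: [0.6728, 0.1037, 0.2997]
orientation: [0.198, 0.98, 0.0, -0.0]
contact_force: [0.5, 1.7, 0.3]
opening: 1.0
gripper_force: 0.0
```

>>> send_rows:
  moves:
    - {"tx": 0,"ty": 0,"tz": 0,"wx": 0,"wy": 0,"wz": 9,"claw": 1}
    - {"tx": 0,"ty": 0,"tz": 0,"wx": 0,"wy": 0,"wz": 9,"claw": 1}
    - {"tx": 0,"ty": 0,"tz": 0,"wx": 0,"wy": 0,"wz": 9,"claw": 1}
    - {"tx": 0,"ty": 0,"tz": 0,"wx": 0,"wy": 0,"wz": 9,"claw": 1}
    - {"tx": 0,"ty": 0,"tz": 0,"wx": 0,"wy": 0,"wz": 9,"claw": 1}
    - {"tx": 0,"ty": 0,"tz": 0,"wx": 0,"wy": 0,"wz": 9,"claw": 1}
    - {"tx": 0,"ty": 0,"tz": 0,"wx": 0,"wy": 0,"wz": 0,"claw": 1}

```text
time: 2.48
ee_pos: [0.6716, 0.1051, 0.2997]
orientation: [0.62, 0.784, -0.0, -0.0]
contact_force: [0.3, -0.2, -0.2]
opening: 1.002
gripper_force: 0.0
```

```bash
cat >> h.py <<'E'
from scipy.spatial.transform import Rotation as Ro
def go(p):
    s=manip.read_state();R=Ro.from_quat(s["orientation"]);M=R.as_matrix()
    print("t",round(s["time"],2),"p",s["ee_pos"].round(4),"y",M[:2,1].round(3),"z",M[:,2].round(3),"q",s["q"].round(2),"open",round(s["opening"],3),"F",s["contact_force"].round(1),s["gripper_force"])
    print("tool cm",(R.inv().apply(np.array(p)-s["ee_pos"])*100).round(2))
E
python3 -c "
from h import *
go([.672,.1045,.142])
T=eyes.snapshot('top');x=blob(T,'red',(310,150),45);print(x)
cv2.imwrite('pics/t1.png',cv2.resize(T[110:310,140:440],None,fx=2.5,fy=2.5)[:,:,::-1])
"
```

```text
t 2.48 p [0.6716 0.1051 0.2997] y [0.973 0.23 ] z [-0.001 -0.    -1.   ] q [ 0.14  0.47  1.21  0.    1.47 -0.09] open 1.002 F [ 0.3 -0.2 -0.2] 0.0
tool cm [-0.07  0.04 15.77]
(array([318.3744856 , 163.60493827]), array([309, 146,  21,  39, 243], dtype=int32))
```

View pics/t1.png

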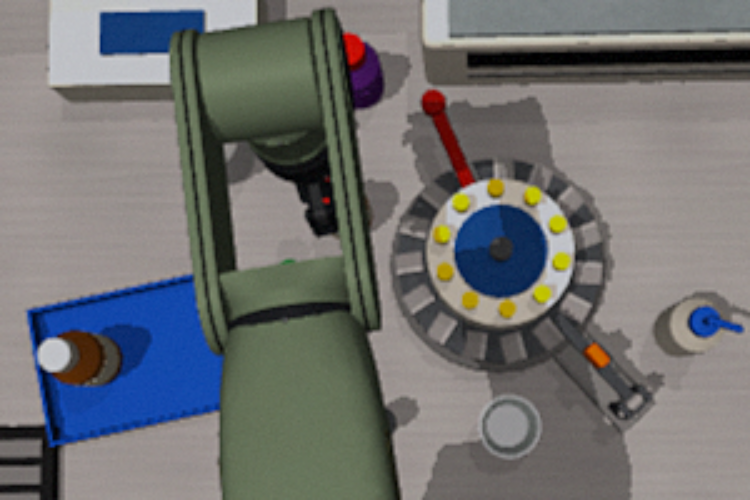

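The picture shows the arm over the amber cap and the red arm tip at about (313,150), so the drum is caught at 0. I descend and grip the cap.

>>> send_rows:
  moves:
    - {"tx": 0,"ty": 0,"tz": 5,"wx": 0,"wy": 0,"wz": 0,"claw": 1}
    - {"tx": 0,"ty": 0,"tz": 5,"wx": 0,"wy": 0,"wz": 0,"claw": 1}
    - {"tx": 0,"ty": 0,"tz": 3.5,"wx": 0,"wy": 0,"wz": 0,"claw": 1}
    - {"tx": 0,"ty": 0,"tz": 2.3,"wx": 0,"wy": 0,"wz": 0,"claw": 1}
    - {"tx": 0,"ty": 0,"tz": 0,"wx": 0,"wy": 0,"wz": 0,"claw": -1}
    - {"tx": 0,"ty": 0,"tz": 0,"wx": 0,"wy": 0,"wz": 0,"claw": -1}
    - {"tx": 0,"ty": 0,"tz": 0,"wx": 0,"wy": 0,"wz": 0,"claw": -1}
    - {"tx": 0,"ty": 0,"tz": 0,"wx": 0,"wy": 0,"wz": 0,"claw": -1}
    - {"tx": 0,"ty": 0,"tz": 0,"wx": 0,"wy": 0,"wz": 0,"claw": -1}
    - {"tx": 0,"ty": 0,"tz": 0,"wx": 0,"wy": 0,"wz": 0,"claw": -1}
  grip_force: 50

```text
time: 3.78
ee_pos: [0.6723, 0.1052, 0.1442]
orientation: [0.621, 0.784, 0.001, 0.001]
contact_force: [-1.8, -1.5, 5.8]
opening: 0.408
gripper_force: 50.3
```

```bash
python3 -c "
from h import *
go([.516,.303,.285])
s=manip.read_state();R=Ro.from_quat(s['orientation']);print(R.inv().apply([.516-s['ee_pos'][0],.303-s['ee_pos'][1],0])*100)"
```

```text
t 3.77 p [0.6723 0.1052 0.1442] y [0.973 0.229] z [ 0.003  0.    -1.   ] q [ 0.14  0.56  1.45  0.    1.13 -0.09] open 0.408 F [-1.8 -1.5  5.8] 50.27220547199249
tool cm [ 22.82 -10.66 -14.11]
[ 22.826236   -10.69210658  -0.03236737]
```

>>> send_rows:
  moves:
    - {"tx": 0,"ty": 0,"tz": -3,"wx": 0,"wy": 0,"wz": 0,"claw": -1}
    - {"tx": 0,"ty": 0,"tz": -4,"wx": 0,"wy": 0,"wz": 0,"claw": -1}
    - {"tx": 0,"ty": 0,"tz": -4,"wx": 0,"wy": 0,"wz": 0,"claw": -1}
    - {"tx": 0,"ty": 0,"tz": -3.5,"wx": 0,"wy": 0,"wz": 0,"claw": -1}
    - {"tx": 2.5,"ty": -1.2,"tz": 0,"wx": 0,"wy": 0,"wz": 0,"claw": -1}
    - {"tx": 4.4,"ty": -2.1,"tz": 0,"wx": 0,"wy": 0,"wz": 0,"claw": -1}
    - {"tx": 4.5,"ty": -2.1,"tz": 0,"wx": 0,"wy": 0,"wz": 0,"claw": -1}
    - {"tx": 4.5,"ty": -2.1,"tz": 0,"wx": 0,"wy": 0,"wz": 0,"claw": -1}
    - {"tx": 4.4,"ty": -2.0,"tz": 0,"wx": 0,"wy": 0,"wz": 0,"claw": -1}
    - {"tx": 2.5,"ty": -1.2,"tz": 0,"wx": 0,"wy": 0,"wz": 0,"claw": -1}
    - {"tx": 0,"ty": 0,"tz": 0,"wx": 0,"wy": 0,"wz": 0,"claw": -1}
    - {"tx": 0,"ty": 0,"tz": 0,"wx": 0,"wy": 0,"wz": 0,"claw": -1}

```text
time: 5.28
ee_pos: [0.5157, 0.3023, 0.2869]
orientation: [0.621, 0.784, -0.0, 0.0]
contact_force: [0.2, -0.8, -3.6]
opening: 0.401
gripper_force: 51.2
```

```bash
python3 -c "
from h import *
go([.516,.303,.152])
a=eyes.snapshot('scene');cv2.imwrite('pics/s1.png',cv2.resize(a[130:390,180:480],None,fx=2.2,fy=2.2)[:,:,::-1])
"
```

```text
t 5.28 p [0.5157 0.3023 0.2869] y [0.974 0.229] z [-0.    -0.001 -1.   ] q [ 0.51  0.34  1.45 -0.    1.36  0.28] open 0.401 F [ 0.2 -0.8 -3.6] 51.22867941856384
tool cm [ 0.07  0.05 13.49]
```

View pics/s1.png

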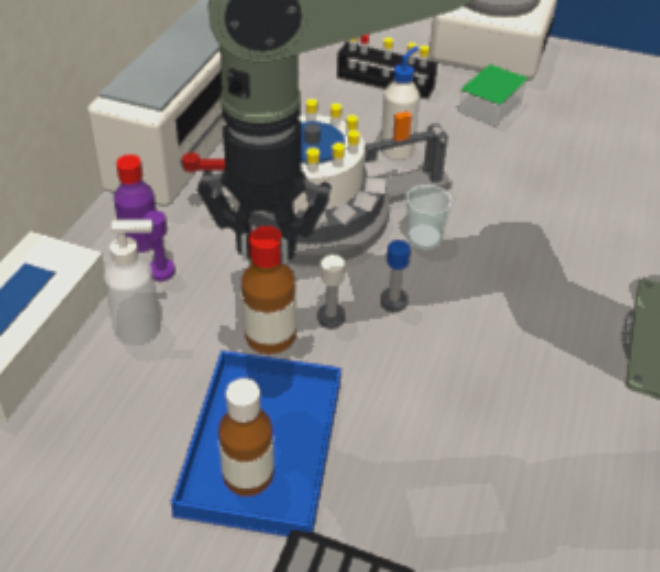

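The picture shows the bottle held upright over the empty tray half, with its cap at crop pixel (266,245). I lower it.

>>> send_rows:
  moves:
    - {"tx": 0,"ty": 0,"tz": 3,"wx": 0,"wy": 0,"wz": 0,"claw": -1}
    - {"tx": 0,"ty": 0,"tz": 4,"wx": 0,"wy": 0,"wz": 0,"claw": -1}
    - {"tx": 0,"ty": 0,"tz": 3.5,"wx": 0,"wy": 0,"wz": 0,"claw": -1}
    - {"tx": 0,"ty": 0,"tz": 1.8,"wx": 0,"wy": 0,"wz": 0,"claw": -1}
    - {"tx": 0,"ty": 0,"tz": 0.6,"wx": 0,"wy": 0,"wz": 0,"claw": -1}
    - {"tx": 0,"ty": 0,"tz": 0.5,"wx": 0,"wy": 0,"wz": 0,"claw": -1}
    - {"tx": 0,"ty": 0,"tz": 0.3,"wx": 0,"wy": 0,"wz": 0,"claw": -1}
    - {"tx": 0,"ty": 0,"tz": 0,"wx": 0,"wy": 0,"wz": 0,"claw": -1}

```text
time: 6.32
ee_pos: [0.5157, 0.3028, 0.1508]
orientation: [0.621, 0.784, 0.0, 0.0]
contact_force: [-0.3, 0.2, -2.9]
opening: 0.406
gripper_force: 51.0
```

>>> send_rows:
  moves:
    - {"tx": 0,"ty": 0,"tz": 0.2,"wx": 0,"wy": 0,"wz": 0,"claw": -1}
    - {"tx": 0,"ty": 0,"tz": 0.1,"wx": 0,"wy": 0,"wz": 0,"claw": -1}
    - {"tx": 0,"ty": 0,"tz": 0,"wx": 0,"wy": 0,"wz": 0,"claw": -1}

```text
time: 6.7
ee_pos: [0.5159, 0.3031, 0.1492]
orientation: [0.621, 0.784, 0.001, 0.0]
contact_force: [-2.6, -0.8, 5.1]
opening: 0.41
gripper_force: 52.1
```

Contact with the tray floor. I release and rise.

>>> send_rows:
  moves:
    - {"tx": 0,"ty": 0,"tz": 0,"wx": 0,"wy": 0,"wz": 0,"claw": 0}
    - {"tx": 0,"ty": 0,"tz": 0,"wx": 0,"wy": 0,"wz": 0,"claw": 0.7}
    - {"tx": 0,"ty": 0,"tz": 0,"wx": 0,"wy": 0,"wz": 0,"claw": 0.7}
    - {"tx": 0,"ty": 0,"tz": 0,"wx": 0,"wy": 0,"wz": 0,"claw": 0.7}
    - {"tx": 0,"ty": 0,"tz": -2,"wx": 0,"wy": 0,"wz": 0,"claw": 0.7}
    - {"tx": 0,"ty": 0,"tz": -3,"wx": 0,"wy": 0,"wz": 0,"claw": 0.7}
    - {"tx": 0,"ty": 0,"tz": -5,"wx": 0,"wy": 0,"wz": 0,"claw": 0.7}
    - {"tx": 0,"ty": 0,"tz": -3,"wx": 0,"wy": 0,"wz": 0,"claw": 0.7}
    - {"tx": 0,"ty": 0,"tz": 0,"wx": 0,"wy": 0,"wz": 0,"claw": 0.7}

```text
time: 7.82
ee_pos: [0.5166, 0.3033, 0.2801]
orientation: [0.621, 0.784, 0.003, 0.001]
contact_force: [0.3, 0.1, -1.3]
opening: 0.849
gripper_force: 0.0
```

```bash
python3 -c "
from h import *
go([.4955,-.172,.28])
a=eyes.snapshot('scene');t=eyes.snapshot('top');x=blob(a,'red',(302,260),60);print(x, plane('scene',x[0],.145))
print(blob(t,'red',(310,150),14), plane('top',blob(t,'red',(310,146),9)[0],.105))
cv2.imwrite('pics/s2.png',cv2.resize(a[130:390,180:480],None,fx=2.2,fy=2.2)[:,:,::-1])
"
```

```text
t 7.83 p [0.5166 0.3033 0.2801] y [0.974 0.228] z [ 0.005  0.003 -1.   ] q [0.51 0.34 1.46 0.   1.34 0.28] open 0.849 F [ 0.3  0.1 -1.3] 0.0
tool cm [-45.79 -12.91  -0.15]
(array([302.17370892, 281.45070423]), array([296, 273,  14,  18, 213], dtype=int32)) [0.51537809 0.30360282 0.145     ]
(array([313.96521739, 153.26086957]), array([309, 146,  11,  17, 115], dtype=int32)) [ 0.78262974 -0.00140499  0.105     ]
```

View pics/s2.png

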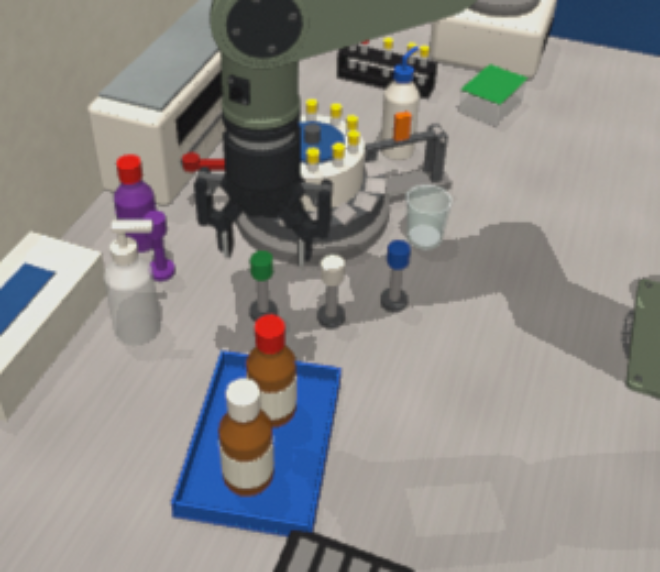

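The red-capped bottle now stands in the tray beside the white-capped one, cap at crop pixel (270,333) and world (0.515,0.304). The red arm tip is still at drum angle 0. I go to the tab.

>>> send_rows:
  moves:
    - {"tx": -5.72,"ty": -1.61,"tz": 0,"wx": 0,"wy": 0,"wz": 0,"claw": 0}
    - {"tx": -5.72,"ty": -1.61,"tz": 0,"wx": 0,"wy": 0,"wz": 0,"claw": 0}
    - {"tx": -5.72,"ty": -1.61,"tz": 0,"wx": 0,"wy": 0,"wz": 0,"claw": 0}
    - {"tx": -5.72,"ty": -1.61,"tz": 0,"wx": 0,"wy": 0,"wz": 0,"claw": 0}
    - {"tx": -5.72,"ty": -1.61,"tz": 0,"wx": 0,"wy": 0,"wz": 0,"claw": 0}
    - {"tx": -5.72,"ty": -1.61,"tz": 0,"wx": 0,"wy": 0,"wz": 0,"claw": 0}
    - {"tx": -5.72,"ty": -1.61,"tz": 0,"wx": 0,"wy": 0,"wz": 0,"claw": 0}
    - {"tx": -5.72,"ty": -1.61,"tz": 0,"wx": 0,"wy": 0,"wz": 0,"claw": 0}

```text
time: 8.93
ee_pos: [0.4936, -0.1738, 0.2754]
orientation: [0.621, 0.784, -0.0, -0.002]
contact_force: [0.8, -0.6, -0.2]
opening: 0.496
gripper_force: 0.0
```

>>> send_rows:
  moves:
    - {"tx": 0,"ty": 0,"tz": 0,"wx": 0,"wy": 0,"wz": 10.3,"claw": 0}
    - {"tx": 0,"ty": 0,"tz": 0,"wx": 0,"wy": 0,"wz": 10.3,"claw": 0}
    - {"tx": 0,"ty": 0,"tz": 0,"wx": 0,"wy": 0,"wz": 10.3,"claw": 0}
    - {"tx": 0,"ty": 0,"tz": 0,"wx": 0,"wy": 0,"wz": 10.3,"claw": 0}
    - {"tx": 0,"ty": 0,"tz": 0,"wx": 0,"wy": 0,"wz": 10.3,"claw": 0}
    - {"tx": 0,"ty": 0,"tz": 0,"wx": 0,"wy": 0,"wz": 10.3,"claw": 0}
    - {"tx": 0,"ty": 0,"tz": 0,"wx": 0,"wy": 0,"wz": 0,"claw": 0}
    - {"tx": 0,"ty": 0,"tz": 0,"wx": 0,"wy": 0,"wz": 0,"claw": 0}

```text
time: 9.93
ee_pos: [0.4943, -0.1721, 0.2763]
orientation: [0.935, 0.355, -0.001, -0.001]
contact_force: [0.3, 0.5, 0.1]
opening: 0.5
gripper_force: 0.0
```

```bash
python3 -c "
from h import *
go([.4955,-.172,.14])
a=eyes.snapshot('scene');cv2.imwrite('pics/s3.png',cv2.resize(a[100:260,220:440],None,fx=3.5,fy=3.5)[:,:,::-1])
"
```

```text
t 9.93 p [ 0.4943 -0.1721  0.2763] y [ 0.663 -0.748] z [-0.002  0.001 -1.   ] q [-0.36  0.22  1.63  0.    1.29  0.49] open 0.5 F [0.3 0.5 0.1] 0.0
tool cm [ 0.1   0.1  13.63]
```

View pics/s3.png

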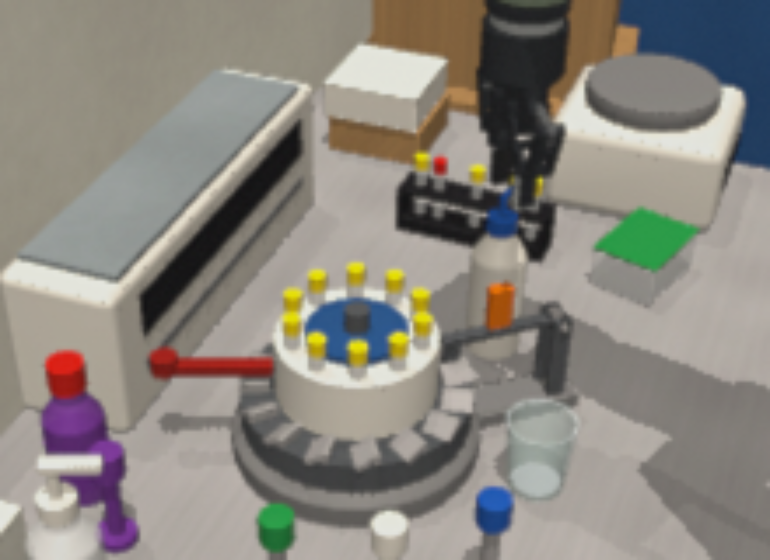

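The gripper hangs above the orange tab (crop pixel (500,305)), with the wash bottle behind it and clear. I descend and pinch the tab.

>>> send_rows:
  moves:
    - {"tx": 0.1,"ty": 0.1,"tz": 5,"wx": 0,"wy": 0,"wz": 0,"claw": 0}
    - {"tx": 0,"ty": 0,"tz": 4.5,"wx": 0,"wy": 0,"wz": 0,"claw": 0}
    - {"tx": 0,"ty": 0,"tz": 2.5,"wx": 0,"wy": 0,"wz": 0,"claw": 0}
    - {"tx": 0,"ty": 0,"tz": 1.4,"wx": 0,"wy": 0,"wz": 0,"claw": 0}
    - {"tx": 0,"ty": 0,"tz": 0,"wx": 0,"wy": 0,"wz": 0,"claw": -1}
    - {"tx": 0,"ty": 0,"tz": 0,"wx": 0,"wy": 0,"wz": 0,"claw": -1}
    - {"tx": 0,"ty": 0,"tz": 0,"wx": 0,"wy": 0,"wz": 0,"claw": -1}
    - {"tx": 0,"ty": 0,"tz": 0,"wx": 0,"wy": 0,"wz": 0,"claw": -1}
    - {"tx": 0,"ty": 0,"tz": 0,"wx": 0,"wy": 0,"wz": 0,"claw": -1}
  grip_force: 25

```text
time: 11.1
ee_pos: [0.4953, -0.1711, 0.1438]
orientation: [0.936, 0.353, -0.0, -0.001]
contact_force: [-2.3, 4.5, -2.1]
opening: 0.16
gripper_force: 27.2
```

>>> send_rows:
  moves:
    - {"tx": 0,"ty": 0,"tz": -0.5,"wx": 0,"wy": 4,"wz": 0,"claw": -1}
    - {"tx": 0,"ty": 0,"tz": -0.7,"wx": 0,"wy": 5.5,"wz": 0,"claw": -1}
    - {"tx": 0,"ty": 0,"tz": -0.7,"wx": 0,"wy": 6,"wz": 0,"claw": -1}
    - {"tx": 0,"ty": 0,"tz": 0,"wx": 0,"wy": 0,"wz": 0,"claw": -1}
    - {"tx": 0,"ty": 0,"tz": 0,"wx": 0,"wy": 0,"wz": 0,"claw": -1}
    - {"tx": 0,"ty": 0,"tz": 0,"wx": 0,"wy": 0,"wz": 0,"claw": -1}

```text
time: 11.85
ee_pos: [0.489, -0.1762, 0.1583]
orientation: [0.927, 0.352, 0.119, -0.047]
contact_force: [-12.2, -14.2, -16.0]
opening: 0.16
gripper_force: 25.6
```

```bash
cat > drum.py <<'E'
from h import *
go([0.4955,-.172,.16])
t=eyes.snapshot('top');HS["red"]=(0,8)
h=cv2.cvtColor(t,cv2.COLOR_RGB2HSV);m=cv2.inRange(h,(0,150,50),(7,255,255))|cv2.inRange(h,(173,150,50),(180,255,255))
v,u=np.nonzero(m)
P=np.array([plane("top",(a,b),.105)[:2] for a,b in zip(u,v)])-[.6087,-.0723]
r=np.hypot(*P.T);k=(r>.1)&(r<.22)
a=np.degrees(np.arctan2(P[k,1],P[k,0]));
for lo in(.1,.14,.18):
    j=(r[k]>lo);print(lo,j.sum(),"drum deg",np.median(a[j])+14-36, "spread",a[j].std())
E
python3 drum.py
```

```text
t 11.85 p [ 0.489  -0.1762  0.1583] y [ 0.664 -0.747] z [ 0.187  0.172 -0.967] q [-0.51  0.28  1.91  0.31  0.9   0.15] open 0.16 F [-12.2 -14.2 -16. ] 25.580341815948486
tool cm [0.78 0.12 0.03]
0.1 213 drum deg 6.217964913422705 spread 16.016062758953797
0.14 138 drum deg 6.116746319515322 spread 19.77695204430471
0.18 57 drum deg 5.9448938293496525 spread 2.08582872449738
```

>>> send_rows:
  moves:
    - {"tz": 0,"claw": -1}
    - {"tz": 0,"claw": -1}
    - {"tz": 0,"claw": -1}
    - {"tz": 0,"claw": -1}
    - {"tz": 0,"claw": -1}
    - {"tz": 0,"claw": -1}
    - {"tz": 0,"claw": -1}
    - {"tz": 0,"claw": -1}
    - {"tz": 0,"claw": -1}
    - {"tz": 0,"claw": -1}
    - {"tz": 0,"claw": -1}
    - {"tz": 0,"claw": -1}

```text
invalid input
```

```bash
python3 drum.py
```

```text
t 11.9 p [ 0.489  -0.1762  0.1583] y [ 0.665 -0.747] z [ 0.187  0.172 -0.967] q [-0.51  0.28  1.91  0.31  0.9   0.15] open 0.155 F [-13.  -15.1 -17.2] 25.608238577842712
tool cm [0.78 0.11 0.03]
0.1 213 drum deg 6.8179825111130015 spread 11.640428841561823
0.14 139 drum deg 6.753446455122372 spread 14.3088560301932
0.18 58 drum deg 6.615478398595791 spread 2.1540968761037824
```

>>> send_rows:
  moves:
    - {"tx": 0,"ty": 0,"tz": 0,"wx": 0,"wy": 0,"wz": 0,"claw": -1}
    - {"tx": 0,"ty": 0,"tz": 0,"wx": 0,"wy": 0,"wz": 0,"claw": -1}
    - {"tx": 0,"ty": 0,"tz": 0,"wx": 0,"wy": 0,"wz": 0,"claw": -1}
    - {"tx": 0,"ty": 0,"tz": 0,"wx": 0,"wy": 0,"wz": 0,"claw": -1}
    - {"tx": 0,"ty": 0,"tz": 0,"wx": 0,"wy": 0,"wz": 0,"claw": -1}
    - {"tx": 0,"ty": 0,"tz": 0,"wx": 0,"wy": 0,"wz": 0,"claw": -1}
    - {"tx": 0,"ty": 0,"tz": 0,"wx": 0,"wy": 0,"wz": 0,"claw": -1}
    - {"tx": 0,"ty": 0,"tz": 0,"wx": 0,"wy": 0,"wz": 0,"claw": -1}
    - {"tx": 0,"ty": 0,"tz": 0,"wx": 0,"wy": 0,"wz": 0,"claw": -1}
    - {"tx": 0,"ty": 0,"tz": 0,"wx": 0,"wy": 0,"wz": 0,"claw": -1}
    - {"tx": 0,"ty": 0,"tz": 0,"wx": 0,"wy": 0,"wz": 0,"claw": -1}
    - {"tx": 0,"ty": 0,"tz": 0,"wx": 0,"wy": 0,"wz": 0,"claw": -1}

```text
time: 13.45
ee_pos: [0.489, -0.1762, 0.1583]
orientation: [0.927, 0.352, 0.119, -0.047]
contact_force: [-12.7, -14.6, -16.9]
opening: 0.157
gripper_force: 25.6
```

>>> send_rows:
  moves:
    - {"tx": 0,"ty": 0,"tz": 0,"wx": 0,"wy": 0,"wz": 0,"claw": -1}
    - {"tx": 0,"ty": 0,"tz": 0,"wx": 0,"wy": 0,"wz": 0,"claw": -1}
    - {"tx": 0,"ty": 0,"tz": 0,"wx": 0,"wy": 0,"wz": 0,"claw": -1}
    - {"tx": 0,"ty": 0,"tz": 0,"wx": 0,"wy": 0,"wz": 0,"claw": -1}
    - {"tx": 0,"ty": 0,"tz": 0,"wx": 0,"wy": 0,"wz": 0,"claw": -1}
    - {"tx": 0,"ty": 0,"tz": 0,"wx": 0,"wy": 0,"wz": 0,"claw": -1}
    - {"tx": 0,"ty": 0,"tz": 0,"wx": 0,"wy": 0,"wz": 0,"claw": -1}
    - {"tx": 0,"ty": 0,"tz": 0,"wx": 0,"wy": 0,"wz": 0,"claw": -1}
    - {"tx": 0,"ty": 0,"tz": 0,"wx": 0,"wy": 0,"wz": 0,"claw": -1}
    - {"tx": 0,"ty": 0,"tz": 0,"wx": 0,"wy": 0,"wz": 0,"claw": -1}
    - {"tx": 0,"ty": 0,"tz": 0,"wx": 0,"wy": 0,"wz": 0,"claw": -1}
    - {"tx": 0,"ty": 0,"tz": 0,"wx": 0,"wy": 0,"wz": 0,"claw": -1}

```text
time: 14.95
ee_pos: [0.489, -0.1762, 0.1583]
orientation: [0.927, 0.352, 0.119, -0.047]
contact_force: [-13.0, -15.2, -16.7]
opening: 0.164
gripper_force: 25.6
```

```bash
python3 drum.py
```

```text
t 14.95 p [ 0.489  -0.1762  0.1583] y [ 0.665 -0.747] z [ 0.187  0.171 -0.967] q [-0.51  0.28  1.91  0.31  0.9   0.15] open 0.164 F [-13.  -15.2 -16.7] 25.64523160457611
tool cm [0.78 0.12 0.03]
0.1 214 drum deg 37.17797478491663 spread 19.229830516538986
0.14 138 drum deg 37.06383094449794 spread 23.823647483113447
0.18 56 drum deg 36.89991960983042 spread 2.1125046559684817
```

>>> send_rows:
  moves:
    - {"tx": 0,"ty": 0,"tz": 0,"wx": 0,"wy": 0,"wz": 0,"claw": -1}
    - {"tx": 0,"ty": 0,"tz": 0,"wx": 0,"wy": 0,"wz": 0,"claw": -1}
    - {"tx": 0,"ty": 0,"tz": 0,"wx": 0,"wy": 0,"wz": 0,"claw": -1}
    - {"tx": 0,"ty": 0,"tz": 0,"wx": 0,"wy": 0,"wz": 0,"claw": -1}
    - {"tx": 0,"ty": 0,"tz": 0,"wx": 0,"wy": 0,"wz": 0,"claw": -1}
    - {"tx": 0,"ty": 0,"tz": 0,"wx": 0,"wy": 0,"wz": 0,"claw": -1}
    - {"tx": 0,"ty": 0,"tz": 0,"wx": 0,"wy": 0,"wz": 0,"claw": -1}
    - {"tx": 0,"ty": 0,"tz": 0,"wx": 0,"wy": 0,"wz": 0,"claw": -1}
    - {"tx": 0,"ty": 0,"tz": 0,"wx": 0,"wy": 0,"wz": 0,"claw": -1}
    - {"tx": 0,"ty": 0,"tz": 0,"wx": 0,"wy": 0,"wz": 0,"claw": -1}
    - {"tx": 0,"ty": 0,"tz": 0,"wx": 0,"wy": 0,"wz": 0,"claw": -1}
    - {"tx": 0,"ty": 0,"tz": 0,"wx": 0,"wy": 0,"wz": 0,"claw": -1}

```text
time: 16.5
ee_pos: [0.489, -0.1762, 0.1583]
orientation: [0.927, 0.352, 0.119, -0.047]
contact_force: [-13.1, -14.6, -16.7]
opening: 0.162
gripper_force: 25.6
```

```bash
python3 drum.py
```

```text
t 16.5 p [ 0.489  -0.1762  0.1583] y [ 0.665 -0.747] z [ 0.187  0.172 -0.967] q [-0.51  0.28  1.91  0.31  0.9   0.15] open 0.162 F [-13.1 -14.6 -16.7] 25.645776093006134
tool cm [0.78 0.12 0.03]
0.1 217 drum deg 52.08986583475814 spread 28.637369211942953
0.14 141 drum deg 51.97639160531331 spread 35.30107555327773
0.18 58 drum deg 51.8406533735193 spread 2.167963602389079
```

Drum at 52°. I hold about half a second more, to ~57°, then release.

>>> send_rows:
  moves:
    - {"tx": 0,"ty": 0,"tz": 0,"wx": 0,"wy": 0,"wz": 0,"claw": -1}
    - {"tx": 0,"ty": 0,"tz": 0,"wx": 0,"wy": 0,"wz": 0,"claw": -1}
    - {"tx": 0,"ty": 0,"tz": 0,"wx": 0,"wy": 0,"wz": 0,"claw": -1}
    - {"tx": 0,"ty": 0,"tz": 0,"wx": 0,"wy": 0,"wz": 0,"claw": 0}
    - {"tx": 0,"ty": 0,"tz": 0,"wx": 0,"wy": 0,"wz": 0,"claw": 0}
    - {"tx": 0,"ty": 0,"tz": 0,"wx": 0,"wy": 0,"wz": 0,"claw": 0}
    - {"tx": 0,"ty": 0,"tz": 0,"wx": 0,"wy": 0,"wz": 0,"claw": 0}
    - {"tx": 0,"ty": 0,"tz": 0,"wx": 0,"wy": 0,"wz": 0,"claw": 0}
    - {"tx": 0,"ty": 0,"tz": -3,"wx": 0,"wy": 0,"wz": 0,"claw": 0}
    - {"tx": 0,"ty": 0,"tz": -4,"wx": 0,"wy": 0,"wz": 0,"claw": 0}
    - {"tx": 0,"ty": 0,"tz": -5,"wx": 0,"wy": 0,"wz": 0,"claw": 0}
    - {"tx": 0,"ty": 0,"tz": -2,"wx": 0,"wy": 0,"wz": 0,"claw": 0}

```text
time: 18.05
ee_pos: [0.4673, -0.1989, 0.3003]
orientation: [0.927, 0.35, 0.128, -0.046]
contact_force: [0.5, -0.7, 0.1]
opening: 0.504
gripper_force: 0.0
```

>>> send_rows:
  moves:
    - {"tx": 0,"ty": 0,"tz": 0,"wx": 0,"wy": 0,"wz": 0,"claw": 0}
    - {"tx": 0,"ty": 0,"tz": 0,"wx": 0,"wy": 0,"wz": 0,"claw": 0}
    - {"tx": 0,"ty": 0,"tz": 0,"wx": 0,"wy": 0,"wz": 0,"claw": 0}
    - {"tx": 0,"ty": 0,"tz": 0,"wx": 0,"wy": 0,"wz": 0,"claw": 0}
    - {"tx": 0,"ty": 0,"tz": 0,"wx": 0,"wy": 0,"wz": 0,"claw": 0}
    - {"tx": 0,"ty": 0,"tz": 0,"wx": 0,"wy": 0,"wz": 0,"claw": 0}
    - {"tx": 0,"ty": 0,"tz": 0,"wx": 0,"wy": 0,"wz": 0,"claw": 0}
    - {"tx": 0,"ty": 0,"tz": 0,"wx": 0,"wy": 0,"wz": 0,"claw": 0}
    - {"tx": 0,"ty": 0,"tz": 0,"wx": 0,"wy": 0,"wz": 0,"claw": 0}
    - {"tx": 0,"ty": 0,"tz": 0,"wx": 0,"wy": 0,"wz": 0,"claw": 0}

```text
time: 19.3
ee_pos: [0.4668, -0.1981, 0.2971]
orientation: [0.927, 0.35, 0.126, -0.048]
contact_force: [0.0, -0.0, 0.4]
opening: 0.498
gripper_force: 0.0
```

```bash
python3 drum.py; python3 drum.py|tail -1; python3 -c "
from h import *
a=eyes.snapshot('scene');cv2.imwrite('pics/s4.png',cv2.resize(a[130:390,180:480],None,fx=2.2,fy=2.2)[:,:,::-1])"
```

```text
t 19.3 p [ 0.4668 -0.1981  0.2971] y [ 0.661 -0.75 ] z [ 0.2    0.177 -0.964] q [-0.58  0.14  1.71  0.28  1.23  0.19] open 0.498 F [ 0.  -0.   0.4] 0.0
tool cm [ 0.08 -0.06 14.25]
0.1 229 drum deg 72.22918135401463 spread 30.609591895221566
0.14 149 drum deg 72.13827086564167 spread 37.712507253665216
0.18 62 drum deg 72.19295252411882 spread 2.2439178728802167
0.18 62 drum deg 72.19295252411882 spread 2.2439178728802167
```

View pics/s4.png

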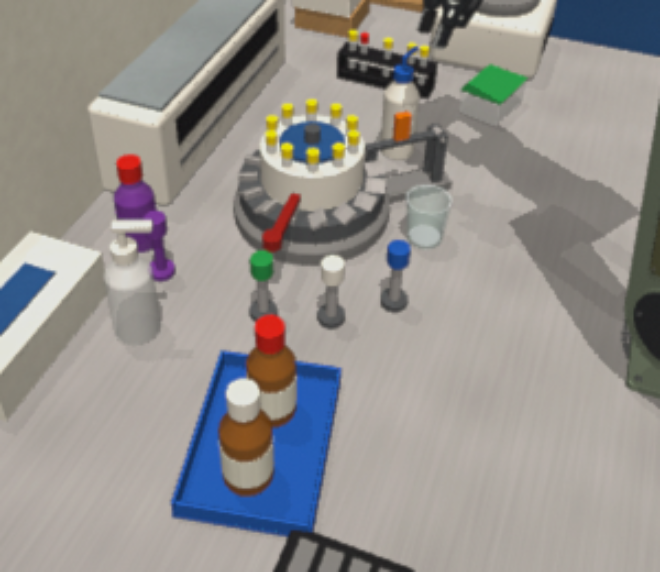

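The drum is still at 72°, with the red arm tip (crop pixel (271,240)) at the green post (262,265). The pawl is down, the bottle stands in the tray and the gripper is clear.

```bash
python3 -c "
from plant import manip
print(manip.hand_in())"
```

```text
the job is handed in; nothing more can be done
None
```

I handed the job in at about 19 s: the red-capped bottle stands in the tray, the drum is caught at 72° with the red arm at the green post, the pawl looks fully down, and the gripper is clear (hand-in returned no verdict).

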